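# Set the cake board's red spot under the spike of a turret press

## Task

On the small grey press, turn the three-armed turret one click so that the steel spike with the red cap points down over the middle of the bed. Draw the dark cake board out of its wooden riser, put it down flat and let go of it clear of the turret, then take it by its mint handle and slide it along the bed until the red spot lies right under the spike's point, and leave it there flat on the bed. Do not lift the board once it is in under the turret, and leave the bowls, cup and jar where they are.

Things in the scene. Friction and masses are not known exactly. Their poses are not given: they have to be found in the camera images.
- press: Fixed grey press. Origin on the counter (z = 0) under the axis of its round post (34 mm diameter). Its x axis runs from the post along the bed to the bed's open end, z up. Bed: flat and smooth, top 20 mm above the counter, from x = -50 to +240 mm, 110 mm wide (y -55 to +55).
- tool_place (a point): Where the point of the tool in use stands: 75 mm from the post's axis over the bed's middle line (press x = 75 mm, y = 0), 46 mm above the counter, 26 mm above the bed, 10 mm above a board lying on the bed. Axes as the press.
- turret (a joint): Lilac turret on the post, rad, growing counterclockwise seen from above about the post's axis. Clicks (spring detents) at 0 (white round stamp over the bed; start), 1.047 (spike over the bed) and 2.094 (blue square stamp); let go within 0.35 of a click it springs into it. About 0.2 N m turns it over. Stops at -0.12 and 2.21.
- turret_hub (a point): On the turret's axis, top of its hub, 106 mm above the counter. Hub 92 mm diameter, 16 mm thick. Three arms, 14 mm wide, 60 degrees apart, reach 85 mm from the axis at the hub's height; a tool hangs from each at 75 mm from the axis, down to 46 mm above the counter.
- turret_grip (a point): On the turret's axis, 126 mm above the counter: middle of the dark upright grip bar on the hub. Bar 84 mm long, 16 mm wide, its top 142 mm above the counter. Orientation is the turret's: the press's turned by the joint value about z. The bar's long direction lies 1.047 rad counterclockwise of this frame's x axis.
- spike_tip (a point): Point of the steel spike (10 mm thick, tapering to the point), 75 mm from the turret's axis, 46 mm above the counter. A red cap 12 mm across sits on its arm straight above the point.
- board: Loose dark wood cake board, about 160 g. Origin: centre of the underside of its main rectangle, 130 mm (x) by 60 mm (y) by 16 mm thick. A tab 30 mm wide and 16 mm thick continues from x = -65 to -121 mm and carries the mint handle. Board x points away from the handle, towards the end with the red spot; z up.
- mark (a point): Red spot, 12 mm diameter, with white cross lines, on the board's top face (16 mm above its underside) at board x = +35 mm, y = 0.
- handle (a point): Middle of the mint handle, at board x = -93 mm, y = 0, 32 mm above the board's underside. An upright bar 44 mm long (board x), 18 mm wide (board y), rising from the tab's top (16 mm) to 47 mm above the board's underside.
- riser: Fixed wooden shelf, 100 mm deep (x), 150 wide, 82 high; origin on the counter under its centre. Open at front (-x) and back; space under the roof 126 mm wide, 68 high. The board starts flat on the counter, x axis along the riser's -x (to 0.06 rad), tab and handle under the roof, rectangle out in front: draw it 80 mm or more along -x, raised no more than 15 mm, before lifting.
- bowls: Bystander: nested trio of plastic bowls, lilac outside, 156 mm across, 80 mm high, origin under its centre.
- cup: Bystander: steel measuring cup, 76 mm across, 65 mm high, side handle reaching 68 mm from its axis along its x; origin under its centre.
- jar: Bystander: glass jar with a brass-coloured twist cap, 72 mm diameter, 105 mm high, origin under its centre.
Not all that is in view belongs to the job. Of the things like the board, leave any that is purple; of the rest the smaller one is meant. Leave any purple look-alike of the riser alone.

How it is judged:
By the outcome, as a careful person would: the job done as asked, in the order asked, and still so for the second after the job is handed in, with the robot touching nothing.
It also fails if it takes over 58 s, if anything falls off the work surface, if the arm or the gripper's body presses on something with over 40 N, if the wrist force passes 120 N, or if a joint passes its speed limit or range.

## Robot

A 6-joint arm with a two-finger parallel gripper is mounted at the origin on the work surface. World frame = base frame: x ahead of the robot, y to its left, z up, the work surface at z = 0. Lengths are in m, angles in rad, forces in N, time in s.
With the tool pointing down it reaches from about 0.225 to 0.875 m from the base axis. Payload 3.4 kg.
Tool frame: the origin (TCP) lies where the fingers leave the gripper's body, on its centre line; the fingertips stand 73 mm ahead of it and the grasp point (between the pads) lies 54 mm ahead of it (manip.pinch_z is the distance from the TCP to the grasp point, in m); z points along the fingers, y is the line along which they close (so a half turn about z gives the same grasp; the last joint's range is limited). The gripper opens to 85 mm and grips with 20 to 120 N. Pads are 22 mm wide; open, the fingers measure 114 mm over their backs; the gripper's body (76 mm by 85 mm) begins 54 mm behind the grasp point. The pads swing forward as they close: fully open they stand 13 mm farther back than shut.
Start: joints at [-1.256, 0.276, 1.505, -0, 1.361, -0.121], TCP at [0.243, -0.521, 0.304] pointing down, gripper open.
Joint ranges: [-2.89, 2.89], [-0.75, 2.08], [0.22, 2.7], [-1.18, 4.32], [0.11, 2.71], [-2.7, 2.7]. Speed limits (rad/s): [2.57, 2.57, 3.14, 3.14, 3.14, 3.14].

## Interface

Orientations are given as a unit quaternion [w, x, y, z].
In Python, from rig import readout, imaging, manip gives the robot as it stands. The module is installed in compiled form; this text tells all that it offers.
- The arm moves only by the tool servo_tool, never from a script. Its argument "moves" is a list of rows, each an object with "dp": the shift along the tool's x, y, z in units of 0.2 m (1.0 is 0.2 m), a list of three; "delta_rot": the turn, a rotation vector about the tool's x, y, z in units of 0.1 rad (1.0 is 0.1 rad), a list of three; "fingers": the opening, from 0 (shut) to 1 (fully open). In form: [{"dp": [dx, dy, dz], "delta_rot": [wx, wy, wz], "fingers": fingers}, ...]. A call has 1 to 5 rows; each row shifts and turns the commanded pose from where the row before left it, along the tool's axes as they then stand; what a row does not reach is not made up. A row lasts 1/10 s, in which the tool goes at most 50 mm and 8.59 degrees, less where a joint would pass 70% of its speed; a pose out of reach is approached as far as the arm can. A call with a number of a shift or a turn outside -1 to 1 is refused whole. A call with a gripper value outside its range is refused whole. The fingers move at their own pace and stop on an object; "force" is the grip in N (left out, the last holds). Time passes only in rows, so rows that do not move let the fingers close. It gives the time, the measured TCP pose, the force, the opening and the grip force at its end, in the units of the state.
- readout.get_state(): the state, without advancing time (a new reading comes with each control period).
- imaging.get_image(name): name is "side" or "top"; returns (picture, depth): 480x640x3 uint8, red, green, blue; 480x640 float32, m along the optical axis (not along the pixel's ray), 0 where there is no reading.
- imaging.calibration(name): a dict with "intrinsics" (3x3 intrinsics, pixels), "R" (3x3) and "t" (3): a world point X has camera coordinates R X + t. Camera axes: x right, y down, z forward; pixel columns grow to the right and rows downward; lengths in m; the calibration is good to about 2 mm. A picture is of the moment at which its call begins. calibration takes no time and is no camera call.
- manip.sign_off(): hands the job in; it is judged then, once.
The state is a dict: "clock": time; "qpos": joint angles; "qd": joint speeds; "effort": joint torques, N m; "position": TCP position; "ee_rot": TCP orientation; "contact_force": force on the tool from outside, world axes, zero at the start; "moment": the same for the moment, N m; "width": finger opening in m; "gripper_force": force on a finger pad.
Only numpy, scipy, OpenCV 4.12 (cv2) and the standard library are available. Lean on these libraries where they do the work, as an engineer would, in place of code of your own. Each camera call takes 0.05 s, during which the arm holds its last target. There are 200 camera calls.

## Working session

There is one attempt and no reset: what is moved stays moved. The work goes in short steps, Python scripts to look and compute and a tool call to move; the robot and the scene stay as the last step left them, time stands still between calls to the robot, and variables do not carry over. Pictures are saved under pics/ and viewed, at most 10 in all, crops included, and the job is handed in when it is done.

Besides the shell and the picture viewer there is one more tool, called after "Request:" as name(argument=value, ...) on one line, values as JSON. servo_tool: Moves the arm, as the interface text tells. Its arguments: {"type":"object","properties":{"moves":{"type":"array"},"force":{"type":"number"}},"required":["moves"]}

```bash
mkdir -p pics; python3 - <<'E'
from rig import readout, imaging, manip
import cv2,numpy as np
for n in("top","side"):
    im,d=imaging.get_image(n); cv2.imwrite(f"pics/{n}0.png",im[:,:,::-1]); np.save(f"{n}0.npy",d)
    c=imaging.calibration(n); print(n,c)
s=readout.get_state(); print(s, manip.pinch_z)
E
```

```text
top {'intrinsics': array([[482.32033632,   0.        , 330.52405193],
       [  0.        , 482.32033632, 240.65990481],
       [  0.        ,   0.        ,   1.        ]]), 'R': array([[ 0.01113623, -0.99992892,  0.0042602 ],
       [-0.98136861, -0.01174658, -0.19177502],
       [ 0.19181143, -0.00204517, -0.98142967]]), 't': array([0.11985977, 0.5396293 , 1.2925468 ])}
side {'intrinsics': array([[579.71790154,   0.        , 326.43796705],
       [  0.        , 579.71790154, 240.38679426],
       [  0.        ,   0.        ,   1.        ]]), 'R': array([[-0.76864615, -0.63959383,  0.01014064],
       [-0.42113703,  0.49405118, -0.76062937],
       [ 0.48148385, -0.58892544, -0.64910718]]), 't': array([0.45917244, 0.24209689, 1.17150141])}
{'clock': 0.1, 'qpos': array([-1.25599095e+00,  2.76525067e-01,  1.50600539e+00,  2.14923120e-06,
        1.36072657e+00, -1.21047318e-01]), 'qd': array([-0.00092188, -0.00236618, -0.00153703,  0.00014822, -0.00209087,
       -0.00079486]), 'effort': array([ 1.72050677e-03, -4.17699265e+01, -2.46405369e+01, -1.55062480e-05,
        5.81884815e-03,  2.82482944e-06]), 'position': array([ 0.24261429, -0.52091226,  0.3031304 ]), 'ee_rot': array([-8.28386778e-04,  9.76347594e-01,  2.16205187e-01, -7.94495705e-05]), 'contact_force': array([-0.38803906,  0.2700649 , -0.89944899]), 'moment': array([-0.03352804,  0.00079921, -0.01640467]), 'gripper_force': 0.0, 'width': 0.0855830445924726} 0.0539
```

View pics/top0.png

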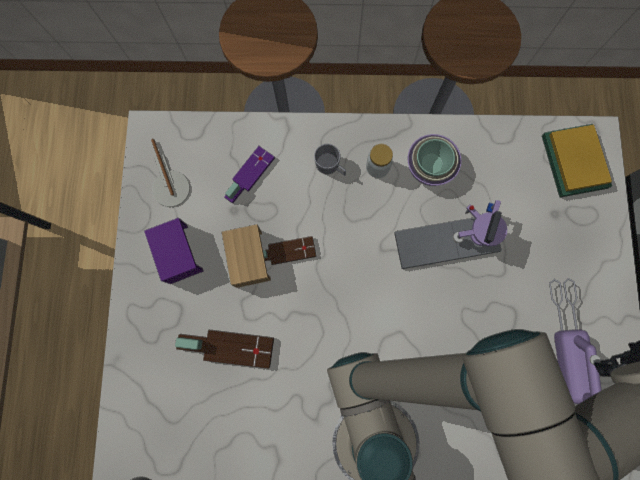

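View pics/side0.png

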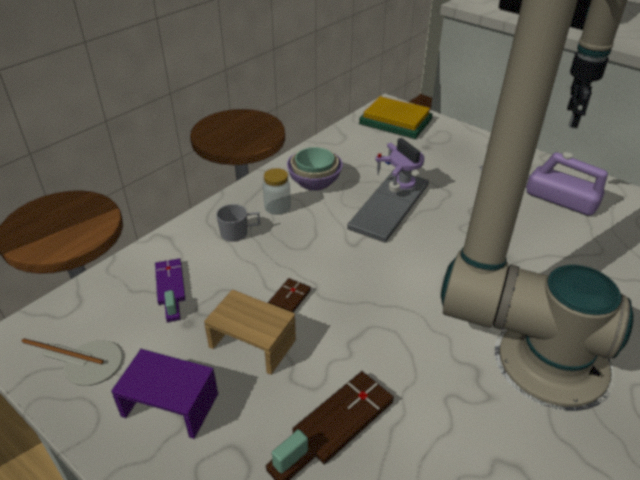

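Top view: candidates for the board are brown in the wooden riser (292,249), a larger brown one with mint handle (240,348), and a purple one (250,172). The small brown one under the wooden riser (245,255) is the one meant: not purple, and smaller. The press bed is at (445,245), with the turret at (488,228) and its red cap at (472,208). I'll confirm in a crop.

```bash
cat > h.py <<'E'
import numpy as np,cv2
from rig import imaging,readout
def cal(n):
    c=imaging.calibration(n); return c["intrinsics"],c["R"],c["t"]
def ray(n,uv):
    K,R,t=cal(n); d=R.T@np.linalg.inv(K)@np.array([uv[0],uv[1],1.]); return -R.T@t,d
def onz(n,uv,z):
    o,d=ray(n,uv); return o+d*(z-o[2])/d[2]
def tri(a,b):
    (o,d),(p,e)=ray("top",a),ray("side",b)
    s=np.linalg.lstsq(np.c_[d,-e],p-o,rcond=None)[0]
    P,Q=o+s[0]*d,p+s[1]*e; return (P+Q)/2,np.linalg.norm(P-Q)
def proj(n,X):
    K,R,t=cal(n); c=K@(R@np.asarray(X)+t); return c[:2]/c[2]
def cloud(n,d):
    K,R,t=cal(n); v,u=np.mgrid[:480,:640]
    c=np.stack([(u-K[0,2])/K[0,0]*d,(v-K[1,2])/K[1,1]*d,d],-1); return (c-t)@R
def blobs(m,amin=5):
    n,l,s,c=cv2.connectedComponentsWithStats(m.astype(np.uint8)); return [(s[i,4],c[i].round(1).tolist(),s[i,:4].tolist()) for i in range(1,n) if s[i,4]>=amin]
def hsv(im): return cv2.cvtColor(im,cv2.COLOR_RGB2HSV)
E
python3 - <<'E'
from h import *
T=cv2.imread("pics/top0.png");S=cv2.imread("pics/side0.png")
a=cv2.resize(T[190:280,215:345],None,fx=3,fy=3,interpolation=3);b=cv2.resize(T[190:280,390:520],None,fx=3,fy=3,interpolation=3)
c=cv2.resize(S[260:380,190:330],None,fx=2.786,fy=2.5,interpolation=3);d=cv2.resize(S[125:245,340:480],None,fx=2.786,fy=2.5,interpolation=3)
cv2.imwrite("pics/crop1.png",np.vstack([np.hstack([a,b]),np.hstack([c,d])]))
for n,I in(("top",T),("side",S)):
    h=hsv(I[:,:,::-1]);H,Sa,V=h[...,0],h[...,1],h[...,2]
    red=((H<6)|(H>174))&(Sa>140)&(V>90); print(n,"red",blobs(red,4))
    D=np.load(f"{n}0.npy");P=cloud(n,D)
    wood=(H>8)&(H<22)&(Sa>60)&(V>110)&(D>0)&(P[...,2]>.06)&(P[...,2]<.1); print("wood",[b for b in blobs(wood,100)])
    m=wood&(P[...,2]>.074)
    l=cv2.connectedComponents(m.astype(np.uint8))[1]; 
    for i in range(1,l.max()+1):
        k=l==i
        if k.sum()>300:
            q=P[k]; r=cv2.minAreaRect(q[:,:2].astype(np.float32)*1000); print("rect",r,q[:,2].mean())
E
```

```text
top red [(np.int32(9), [260.0, 158.0], [259, 157, 3, 3]), (np.int32(11), [471.5, 207.4], [470, 206, 4, 4]), (np.int32(13), [303.7, 247.2], [302, 246, 4, 4]), (np.int32(27), [255.7, 350.9], [253, 348, 6, 6])]
wood [(np.int32(1943), [243.7, 254.2], [222, 225, 45, 60])]
rect ((493.5570373535156, 361.2347106933594), (149.05963134765625, 99.17304229736328), 12.878087043762207) 0.08241845477900013
side red [(np.int32(5), [379.0, 155.0], [378, 154, 3, 3]), (np.int32(14), [292.5, 289.3], [291, 288, 4, 4]), (np.int32(45), [362.4, 394.9], [359, 392, 8, 7])]
wood [(np.int32(2912), [249.2, 318.7], [204, 290, 90, 64])]
rect ((494.8959045410156, 363.24169921875), (150.00770568847656, 102.95061492919922), 12.067399978637695) 0.08182121240981903
```

View pics/crop1.png

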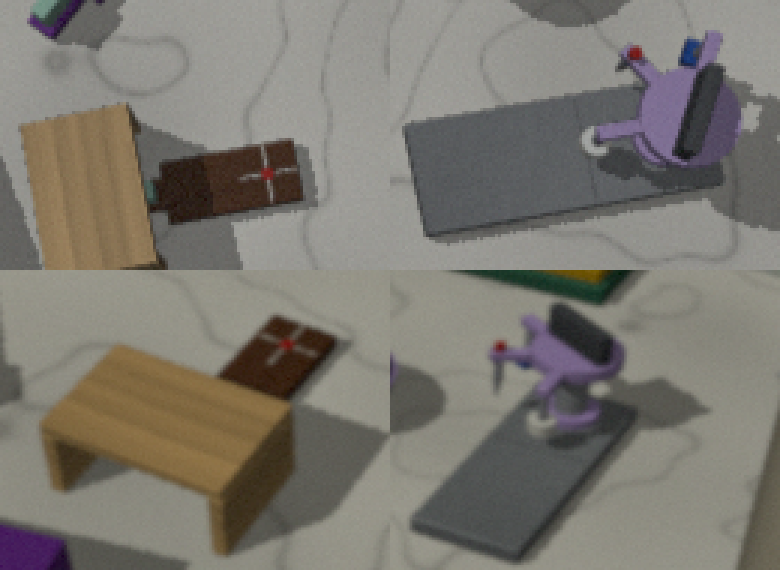

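The crop confirms it: the small brown board has its red spot at top (303.7,247.2) / side (292.5,289.3), and part of the mint handle shows at the riser. The spike's red cap is at top (471.5,207.4) / side (379,155). Next I measure precisely.

```bash
python3 - <<'E'
from h import *
print("mark",tri((303.7,247.2),(292.5,289.3)),"cap",tri((471.5,207.4),(379,155)))
for n in("top","side"):
    I=cv2.imread(f"pics/{n}0.png");h=hsv(I[:,:,::-1]).astype(int);H,Sa,V=h[...,0],h[...,1],h[...,2]
    D=np.load(f"{n}0.npy");P=cloud(n,D);X,Y,Z=P[...,0],P[...,1],P[...,2]
    def rep(name,m):
        l,s=cv2.connectedComponentsWithStats(m.astype(np.uint8))[1:3]
        if len(s)<2: print(n,name,"none");return
        i=1+s[1:,4].argmax();q=P[l==i]
        r=cv2.minAreaRect(q[:,:2].astype(np.float32)*1000)
        print(n,name,len(q),"rect",np.round(r[0],1),np.round(r[1],1),round(r[2],2),"mean",np.round(q.mean(0)*1000,1)); return q
    near=(X>.35)&(X<.65)&(Y>-.25)&(Y<.15)
    q=rep("bed",near&(Z>.012)&(Z<.03)&(Sa<60)&(V<130))
    rep("bar",near&(Z>.128)&(Z<.16))
    q=rep("hub",near&(Z>.098)&(Z<.116)&(Sa>40)&(H>120)&(H<150))
    if q is not None: print("hubcircle",cv2.minEnclosingCircle(q[:,:2].astype(np.float32)*1000))
    br=(X>.4)&(X<.6)&(Y>.15)&(Y<.45)
    rep("board",br&(V<110)&(Sa>90)&(H<20)&(Z>.006)&(Z<.03))
    rep("mint",br&(H>65)&(H<95)&(Sa>40))
E
```

```text
mark (array([0.52627768, 0.20293875, 0.01473169]), np.float64(0.0017622731356928295)) cap (array([ 0.62515521, -0.25412945,  0.10738498]), np.float64(0.0030720856345392267))
top bed 2389 rect [ 540.3 -162.7] [110.5 196.2] 10.97 mean [ 538.6 -154.6   20.3]
top bar none
top hub 60 rect [ 553.6 -234.1] [12.9 32.9] 14.11 mean [ 553.3 -234.2  104.4]
hubcircle ((553.3521728515625, -233.8651123046875), 16.74424171447754)
top board 619 rect [511.2 259.2] [ 57.2 111.1] 11.63 mean [512.6 253.9  16.6]
top mint 18 rect [501.5 308.9] [14.6  6.6] 14.03 mean [501.1 308.8  42.8]
side bed 1965 rect [ 540.4 -158.5] [112.5 202.9] 10.61 mean [ 537.2 -149.7   19.4]
side bar none
side hub 51 rect [ 553.2 -231.7] [14.5 35.6] 10.15 mean [ 552.7 -232.4  103.2]
hubcircle ((551.5252685546875, -232.02828979492188), 17.945220947265625)
side board 683 rect [521.1 220.8] [59.4 90.4] 11.68 mean [518.5 223.3  15.6]
side mint none
```

```bash
python3 - <<'E'
from h import *
for n in("top","side"):
    I=cv2.imread(f"pics/{n}0.png");h=hsv(I[:,:,::-1]).astype(int);H,Sa,V=h[...,0],h[...,1],h[...,2]
    D=np.load(f"{n}0.npy");P=cloud(n,D);X,Y,Z=P[...,0],P[...,1],P[...,2]
    def rep(name,m):
        l,s=cv2.connectedComponentsWithStats(m.astype(np.uint8))[1:3]
        if len(s)<2: print(n,name,"none");return
        i=1+s[1:,4].argmax();q=P[l==i]
        r=cv2.minAreaRect(q[:,:2].astype(np.float32)*1000)
        print(n,name,len(q),"rect",np.round(r[0],1),np.round(r[1],1),round(r[2],2),"mean",np.round(q.mean(0)*1000,1)); return q
    near=(X>.4)&(X<.72)&(Y>-.45)&(Y<.05)
    q=rep("bed",near&(Z>.012)&(Z<.03)&(Sa<60)&(V<130)); 
    b=np.deg2rad(100.8);ex=np.array([np.cos(b),np.sin(b)]);ey=np.array([-ex[1],ex[0]])
    print("bed along",np.percentile(q[:,:2]@ex,[.3,99.7]),"across",np.percentile(q[:,:2]@ey,[.5,99.5]))
    rep("bar",near&(Z>.136)&(Z<.16))
    q=rep("hub",near&(Z>.100)&(Z<.112)&(Sa>40)&(H>120)&(H<150))
    print("hub",np.percentile(q[:,:2]@ex,[0,100]),np.percentile(q[:,:2]@ey,[0,100]))
    cap=near&(Z>.09)&((H<6)|(H>174))&(Sa>120)&(V>80); rep("cap",cap)
    pd=near&(Z>.09)&(H>100)&(H<118)&(Sa>80);rep("blue",pd)
E
```

```text
top bed 2975 rect [ 548.9 -209.1] [111.2 290.6] 11.05 mean [ 539.8 -180.4   20.3]
bed along [-0.44926054 -0.1635747 ] across [-0.55442272 -0.44531555]
top bar 198 rect [ 566.4 -302.1] [17.3 84.3] 71.09 mean [ 566.4 -301.4  141.8]
top hub 791 rect [ 577.5 -279.2] [120.9 129.3] 9.87 mean [ 571.  -292.7  105.8]
hub [-0.44801692 -0.31748565] [-0.57446138 -0.45419392]
top cap 12 rect [ 622.  -253.2] [7.8 7.9] 35.27 mean [ 621.9 -253.1  113.3]
top blue 1 rect [ 619.6 -313.3] [0. 0.] 0.0 mean [ 619.6 -313.3   98.3]
side bed 2428 rect [ 549.2 -205.3] [112.5 298.1] 10.61 mean [ 539.2 -177.1   19.5]
bed along [-0.4476444  -0.15829108] across [-0.55545221 -0.44533963]
side bar 128 rect [ 566.8 -298.4] [19.1 86.1] 71.48 mean [ 565.1 -297.   140.6]
side hub 437 rect [ 580.8 -272.3] [120.2 120. ] 3.74 mean [ 571.3 -276.8  105.1]
hub [-0.44295965 -0.31343238] [-0.57265145 -0.45646157]
side cap 8 rect [ 622.2 -247.3] [ 3.9 12. ] 15.75 mean [ 622.4 -247.8  111.4]
side blue none
```

```bash
cat >> h.py <<'E'
from scipy.spatial.transform import Rotation as Ro
import json,math
def tool(psi): # tool down, tool x at world angle psi
    c,s=math.cos(psi),math.sin(psi); return Ro.from_matrix(np.array([[c,s,0],[s,-c,0],[0,0,-1.]]))
def st():
    s=readout.get_state(); q=s["ee_rot"]; r=Ro.from_quat([q[1],q[2],q[3],q[0]]); x=r.apply([1,0,0]); z=r.apply([0,0,1])
    print("t",round(s["clock"],2),"p",s["position"].round(4),"psi",round(math.degrees(math.atan2(x[1],x[0])),2),"tilt",z[:2].round(4),"F",s["contact_force"].round(1),"w",round(s["width"],4),"gf",round(s["gripper_force"],1),"q6",s["qpos"][5].round(2)); return s["position"],r
def plan(p,r,xyz,psi_deg,fingers,vmax=.045,start=None):
    """rows of moves from pose p,r to xyz,psi; returns the end pose"""
    g=tool(math.radians(psi_deg)); rv=(r.inv()*g).as_rotvec(); n=max(1,math.ceil(max(np.linalg.norm(np.asarray(xyz)-p)/vmax,np.linalg.norm(rv)/.095)))
    p0=np.array(p); rows=[]
    for i in range(1,n+1):
        tp=p0+(np.asarray(xyz)-p0)*i/n
        d=np.round(r.inv().apply(tp-p)/.2,3); w=np.round((r.inv()*g).as_rotvec()/(n-i+1)/.1,2)
        p=p+r.apply(d*.2); r=r*Ro.from_rotvec(w*.1)
        rows.append(f'{{"dp":{d.tolist()},"delta_rot":{w.tolist()},"fingers":{fingers}}}')
    print("--> ",xyz,psi_deg); print("\n".join(rows)); return p,r
E
python3 - <<'E'
from h import *
p,r=st()
p,r=plan(p,r,[.5667,-.3003,.29],-19.2,1)
p,r=plan(p,r,[.5667,-.3003,.186],-19.2,1)
E
```

```text
t 0.1 p [ 0.2426 -0.5209  0.3031] psi 24.97 tilt [-0.0005  0.0016] F [-0.4  0.3 -0.9] w 0.0856 gf 0.0 q6 -0.12
-->  [0.5667, -0.3003, 0.29] -19.2
{"dp":[0.215, -0.035, 0.007],"delta_rot":[-0.0, 0.0, 0.86],"fingers":1}
{"dp":[0.211, -0.053, 0.008],"delta_rot":[-0.0, 0.0, 0.86],"fingers":1}
{"dp":[0.206, -0.072, 0.007],"delta_rot":[-0.0, 0.0, 0.86],"fingers":1}
{"dp":[0.199, -0.089, 0.008],"delta_rot":[-0.0, 0.0, 0.85],"fingers":1}
{"dp":[0.19, -0.105, 0.007],"delta_rot":[-0.0, 0.0, 0.86],"fingers":1}
{"dp":[0.181, -0.121, 0.007],"delta_rot":[-0.0, 0.0, 0.85],"fingers":1}
{"dp":[0.17, -0.137, 0.008],"delta_rot":[-0.0, 0.0, 0.86],"fingers":1}
{"dp":[0.158, -0.15, 0.007],"delta_rot":[-0.01, 0.0, 0.85],"fingers":1}
{"dp":[0.144, -0.163, 0.007],"delta_rot":[-0.0, 0.01, 0.86],"fingers":1}
-->  [0.5667, -0.3003, 0.186] -19.2
{"dp":[0.0, 0.0, 0.173],"delta_rot":[-0.0, -0.0, -0.0],"fingers":1}
{"dp":[0.0, 0.0, 0.174],"delta_rot":[-0.0, -0.0, -0.0],"fingers":1}
{"dp":[0.0, 0.0, 0.173],"delta_rot":[-0.0, -0.0, -0.0],"fingers":1}
```

Request:
servo_tool(moves=[{"dp": [0.215, -0.035, 0.007], "delta_rot": [0, 0, 0.86], "fingers": 1}, {"dp": [0.211, -0.053, 0.008], "delta_rot": [0, 0, 0.86], "fingers": 1}, {"dp": [0.206, -0.072, 0.007], "delta_rot": [0, 0, 0.86], "fingers": 1}, {"dp": [0.199, -0.089, 0.008], "delta_rot": [0, 0, 0.85], "fingers": 1}, {"dp": [0.19, -0.105, 0.007], "delta_rot": [0, 0, 0.86], "fingers": 1}])

```text
clock: 0.6
position: [0.4238, -0.3974, 0.296]
ee_rot: [-0.0, 1.0, 0.002, -0.0]
contact_force: [0.9, -1.0, 0.7]
width: 0.085
gripper_force: 0.0
```

Request:
servo_tool(moves=[{"dp": [0.181, -0.121, 0.007], "delta_rot": [0, 0, 0.85], "fingers": 1}, {"dp": [0.17, -0.137, 0.008], "delta_rot": [0, 0, 0.86], "fingers": 1}, {"dp": [0.158, -0.15, 0.007], "delta_rot": [0, 0, 0.85], "fingers": 1}, {"dp": [0.144, -0.163, 0.007], "delta_rot": [0, 0, 0.86], "fingers": 1}, {"dp": [0, 0, 0], "delta_rot": [0, 0, 0], "fingers": 1}])

```text
clock: 1.1
position: [0.5706, -0.2971, 0.2895]
ee_rot: [-0.001, 0.986, -0.165, 0.001]
contact_force: [-0.7, 0.3, -0.5]
width: 0.0854
gripper_force: 0.0
```

```bash
python3 - <<'E'
from h import *
p,r=st()
p,r=plan(p,r,[.5667,-.3003,.186],-19.2,1,.03)
E
```

```text
t 1.1 p [ 0.5706 -0.2971  0.2895] psi -18.96 tilt [0.0015 0.0027] F [-0.7  0.3 -0.5] w 0.0854 gf 0.0 q6 1.31
-->  [0.5667, -0.3003, 0.186] -19.2
{"dp":[-0.003, 0.006, 0.129],"delta_rot":[-0.01, -0.0, 0.01],"fingers":1}
{"dp":[-0.004, 0.005, 0.13],"delta_rot":[-0.01, -0.0, 0.01],"fingers":1}
{"dp":[-0.003, 0.006, 0.129],"delta_rot":[-0.01, -0.0, 0.01],"fingers":1}
{"dp":[-0.004, 0.005, 0.129],"delta_rot":[-0.0, -0.01, 0.01],"fingers":1}
```

Request:
servo_tool(moves=[{"dp": [-0.003, 0.006, 0.129], "delta_rot": [-0.01, 0, 0.01], "fingers": 1}, {"dp": [-0.004, 0.005, 0.13], "delta_rot": [-0.01, 0, 0.01], "fingers": 1}, {"dp": [-0.003, 0.006, 0.129], "delta_rot": [-0.01, 0, 0.01], "fingers": 1}, {"dp": [-0.004, 0.005, 0.129], "delta_rot": [0, -0.01, 0.01], "fingers": 1}, {"dp": [0, 0, 0], "delta_rot": [0, 0, 0], "fingers": 1}])

```text
clock: 1.6
position: [0.5598, -0.3031, 0.1831]
ee_rot: [-0.0, 0.986, -0.169, -0.005]
contact_force: [-0.3, 0.3, 0.0]
width: 0.0848
gripper_force: 0.0
```

```bash
python3 - <<'E'
from h import *
p,r=st()
E
```

```text
t 1.6 p [ 0.5598 -0.3031  0.1831] psi -19.44 tilt [-0.01    0.0024] F [-0.3  0.3  0. ] w 0.0848 gf 0.0 q6 1.31
```

Request:
servo_tool(moves=[{"dp": [0, 0, 0], "delta_rot": [0, 0, 0], "fingers": 1}, {"dp": [0, 0, 0], "delta_rot": [0, 0, 0], "fingers": 1}, {"dp": [0, 0, 0], "delta_rot": [0, 0, 0], "fingers": 1}])

```text
clock: 1.9
position: [0.5633, -0.3047, 0.1891]
ee_rot: [0.002, 0.986, -0.169, 0.001]
contact_force: [0.3, -0.2, -0.6]
width: 0.0855
gripper_force: 0.0
```

```bash
python3 - <<'E'
from h import *
p,r=st()
p,r=plan(p,r,[.5667,-.3003,.186],-19.2,.4,.03)
E
```

```text
t 1.9 p [ 0.5633 -0.3047  0.1891] psi -19.43 tilt [ 0.0007 -0.0044] F [ 0.3 -0.2 -0.6] w 0.0855 gf 0.0 q6 1.31
-->  [0.5667, -0.3003, 0.186] -19.2
{"dp":[0.009, -0.026, 0.015],"delta_rot":[0.04, -0.02, -0.04],"fingers":0.4}
```

Request:
servo_tool(moves=[{"dp": [0.01, -0.024, 0.01], "delta_rot": [0, 0, 0], "fingers": 0.5}, {"dp": [0, 0, 0], "delta_rot": [0, 0, 0], "fingers": 0.4}, {"dp": [0, 0, 0], "delta_rot": [0, 0, 0], "fingers": 0.4}])

```text
clock: 2.2
position: [0.5663, -0.3, 0.1856]
ee_rot: [0.002, 0.986, -0.169, -0.001]
contact_force: [0.3, 0.0, -0.3]
width: 0.0437
gripper_force: 0.0
```

```bash
python3 - <<'E'
from h import *
p,r=st()
n="top"; im,d=imaging.get_image(n); cv2.imwrite("pics/t1.png",im[:,:,::-1]); st()
im2,d=imaging.get_image("side");st()
cv2.imwrite("pics/c2.png",np.hstack([cv2.resize(im[160:280,400:520],None,fx=3.3,fy=4,interpolation=3),cv2.resize(im2[90:210,340:460],None,fx=3.3,fy=4,interpolation=3)])[:,:,::-1])
E
```

```text
t 2.2 p [ 0.5663 -0.3     0.1856] psi -19.41 tilt [-0.0016 -0.0028] F [ 0.3  0.  -0.3] w 0.0437 gf 0.0 q6 1.32
t 2.25 p [ 0.5662 -0.3001  0.1855] psi -19.41 tilt [-0.0018 -0.0028] F [-0.3  0.2  0.1] w 0.036 gf 0.0 q6 1.32
t 2.3 p [ 0.5662 -0.3001  0.1854] psi -19.42 tilt [-0.0018 -0.0027] F [-0.5 -0.5  0.2] w 0.0341 gf 0.0 q6 1.32
```

View pics/c2.png

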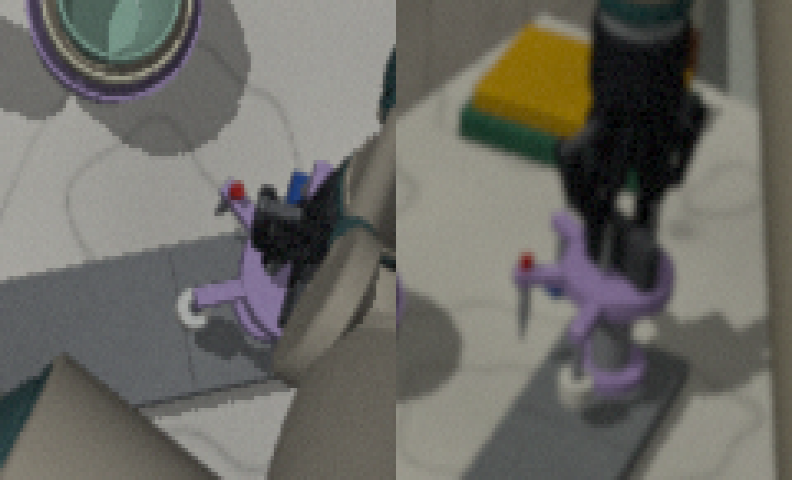

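The gripper straddles the dark bar: top crop about (290,220), side crop (625,240). Now close and turn +60°.

Request:
servo_tool(moves=[{"dp": [0, 0, 0], "delta_rot": [0, 0, 0], "fingers": 0}, {"dp": [0, 0, 0], "delta_rot": [0, 0, 0], "fingers": 0}, {"dp": [0, 0, 0], "delta_rot": [0, 0, 0], "fingers": 0}], force=50)

```text
clock: 2.6
position: [0.5658, -0.3011, 0.1855]
ee_rot: [0.002, 0.986, -0.169, -0.001]
contact_force: [-2.9, -3.6, 1.5]
width: 0.0153
gripper_force: 50.3
```

Request:
servo_tool(moves=[{"dp": [0, 0, 0], "delta_rot": [0, 0, -0.8], "fingers": 0}, {"dp": [0, 0, 0], "delta_rot": [0, 0, -0.8], "fingers": 0}, {"dp": [0, 0, 0], "delta_rot": [0, 0, -0.8], "fingers": 0}, {"dp": [0, 0, 0], "delta_rot": [0, 0, -0.8], "fingers": 0}, {"dp": [0, 0, 0], "delta_rot": [0, 0, -0.8], "fingers": 0}])

```text
clock: 3.1
position: [0.5657, -0.3018, 0.1856]
ee_rot: [0.003, 0.999, 0.032, -0.001]
contact_force: [-2.5, -5.2, 1.3]
width: 0.0151
gripper_force: 50.2
```

Request:
servo_tool(moves=[{"dp": [0, 0, 0], "delta_rot": [0, 0, -0.8], "fingers": 0}, {"dp": [0, 0, 0], "delta_rot": [0, 0, -0.8], "fingers": 0}, {"dp": [0, 0, 0], "delta_rot": [0, 0, -0.8], "fingers": 0}, {"dp": [0, 0, 0], "delta_rot": [0, 0, -0.8], "fingers": 0}, {"dp": [0, 0, 0], "delta_rot": [0, 0, -0.8], "fingers": 0}])

```text
clock: 3.6
position: [0.5658, -0.3024, 0.1855]
ee_rot: [0.003, 0.973, 0.23, -0.002]
contact_force: [-1.8, -6.5, -1.1]
width: 0.015
gripper_force: 50.1
```

Request:
servo_tool(moves=[{"dp": [0, 0, 0], "delta_rot": [0, 0, -0.8], "fingers": 0}, {"dp": [0, 0, 0], "delta_rot": [0, 0, -0.8], "fingers": 0}, {"dp": [0, 0, 0], "delta_rot": [0, 0, -0.8], "fingers": 0}, {"dp": [0, 0, 0], "delta_rot": [0, 0, 0], "fingers": 0}, {"dp": [0, 0, 0], "delta_rot": [0, 0, 0], "fingers": 0}])

```text
clock: 4.1
position: [0.5661, -0.3027, 0.1855]
ee_rot: [0.003, 0.939, 0.343, -0.002]
contact_force: [-1.3, -6.9, 0.1]
width: 0.0153
gripper_force: 50.0
```

```bash
python3 - <<'E'
from h import *
st()
E
```

```text
t 4.1 p [ 0.5661 -0.3027  0.1855] psi 40.15 tilt [-0.0015 -0.0072] F [-1.3 -6.9  0.1] w 0.0153 gf 50.0 q6 0.28
```

Request:
servo_tool(moves=[{"dp": [0, 0, 0], "delta_rot": [0, 0, 0], "fingers": 0.5}, {"dp": [0, 0, 0], "delta_rot": [0, 0, 0], "fingers": 0.6}, {"dp": [0, 0, -0.1], "delta_rot": [0, 0, 0], "fingers": 0.6}, {"dp": [0, 0, -0.22], "delta_rot": [0, 0, 0], "fingers": 1}, {"dp": [0, 0, -0.22], "delta_rot": [0, 0, 0], "fingers": 1}])

```text
clock: 4.6
position: [0.5661, -0.2989, 0.2934]
ee_rot: [-0.001, 0.939, 0.343, -0.002]
contact_force: [-0.4, -0.5, 1.0]
width: 0.0784
gripper_force: 0.0
```

```bash
python3 - <<'E'
from h import *
p,r=st()
p=np.array([.5667,-.3003,.186])-r.apply([0,0,-1])*0+np.array([0,0,.108])
plan(p,r,[.519,.237,.24],101.65,1)
E
```

```text
t 4.6 p [ 0.5661 -0.2989  0.2934] psi 40.17 tilt [-0.0039  0.0002] F [-0.4 -0.5  1. ] w 0.0784 gf 0.0 q6 0.28
-->  [0.519, 0.237, 0.24] 101.65
{"dp":[0.119, -0.17, 0.021],"delta_rot":[-0.0, 0.0, -0.83],"fingers":1}
{"dp":[0.133, -0.159, 0.021],"delta_rot":[-0.0, 0.0, -0.82],"fingers":1}
{"dp":[0.146, -0.148, 0.021],"delta_rot":[-0.0, 0.0, -0.83],"fingers":1}
{"dp":[0.157, -0.135, 0.02],"delta_rot":[-0.0, 0.0, -0.82],"fingers":1}
{"dp":[0.168, -0.122, 0.021],"delta_rot":[-0.0, 0.0, -0.83],"fingers":1}
{"dp":[0.178, -0.107, 0.021],"delta_rot":[-0.0, 0.0, -0.82],"fingers":1}
{"dp":[0.185, -0.093, 0.021],"delta_rot":[-0.01, 0.0, -0.83],"fingers":1}
{"dp":[0.193, -0.077, 0.021],"delta_rot":[-0.0, 0.0, -0.82],"fingers":1}
{"dp":[0.198, -0.061, 0.021],"delta_rot":[-0.01, 0.0, -0.83],"fingers":1}
{"dp":[0.203, -0.044, 0.02],"delta_rot":[-0.01, 0.0, -0.82],"fingers":1}
{"dp":[0.205, -0.027, 0.021],"delta_rot":[-0.0, 0.0, -0.83],"fingers":1}
{"dp":[0.208, -0.011, 0.021],"delta_rot":[-0.01, 0.0, -0.82],"fingers":1}
{"dp":[0.207, 0.007, 0.021],"delta_rot":[-0.0, 0.0, -0.83],"fingers":1}
```

Request:
servo_tool(moves=[{"dp": [0.119, -0.17, 0.021], "delta_rot": [0, 0, -0.83], "fingers": 1}, {"dp": [0.133, -0.159, 0.021], "delta_rot": [0, 0, -0.82], "fingers": 1}, {"dp": [0.146, -0.148, 0.021], "delta_rot": [0, 0, -0.83], "fingers": 1}, {"dp": [0.157, -0.135, 0.02], "delta_rot": [0, 0, -0.82], "fingers": 1}, {"dp": [0.168, -0.122, 0.021], "delta_rot": [0, 0, -0.83], "fingers": 1}])

```text
clock: 5.1
position: [0.5476, -0.0911, 0.2719]
ee_rot: [0.0, 0.848, 0.53, -0.001]
contact_force: [0.2, -0.8, 0.7]
width: 0.0854
gripper_force: 0.0
```

Request:
servo_tool(moves=[{"dp": [0.178, -0.107, 0.021], "delta_rot": [0, 0, -0.82], "fingers": 1}, {"dp": [0.185, -0.093, 0.021], "delta_rot": [-0.01, 0, -0.83], "fingers": 1}, {"dp": [0.193, -0.077, 0.021], "delta_rot": [0, 0, -0.82], "fingers": 1}, {"dp": [0.198, -0.061, 0.021], "delta_rot": [-0.01, 0, -0.83], "fingers": 1}, {"dp": [0.203, -0.044, 0.02], "delta_rot": [-0.01, 0, -0.82], "fingers": 1}])

```text
clock: 5.6
position: [0.5291, 0.1156, 0.2506]
ee_rot: [0.001, 0.722, 0.692, -0.0]
contact_force: [-0.2, -0.7, -0.3]
width: 0.0856
gripper_force: 0.0
```

Request:
servo_tool(moves=[{"dp": [0.205, -0.027, 0.021], "delta_rot": [0, 0, -0.83], "fingers": 1}, {"dp": [0.208, -0.011, 0.021], "delta_rot": [-0.01, 0, -0.82], "fingers": 1}, {"dp": [0.207, 0.007, 0.021], "delta_rot": [0, 0, -0.83], "fingers": 1}, {"dp": [0, 0, 0], "delta_rot": [0, 0, 0], "fingers": 1}, {"dp": [0, 0, 0], "delta_rot": [0, 0, 0], "fingers": 1}])

```text
clock: 6.1
position: [0.5182, 0.2384, 0.2373]
ee_rot: [0.001, 0.631, 0.776, -0.001]
contact_force: [0.6, 0.1, 1.6]
width: 0.0856
gripper_force: 0.0
```

Request:
servo_tool(moves=[{"dp": [0, 0, 0], "delta_rot": [0, 0, 0], "fingers": 1}, {"dp": [0, 0, 0], "delta_rot": [0, 0, 0], "fingers": 1}])

```text
clock: 6.3
position: [0.5191, 0.2362, 0.2378]
ee_rot: [0.002, 0.632, 0.775, -0.001]
contact_force: [0.3, 0.0, 0.2]
width: 0.0853
gripper_force: 0.0
```

```bash
python3 - <<'E'
from h import *
im,d=imaging.get_image("side");cv2.imwrite("pics/s2.png",im[:,:,::-1])
im2,d2=imaging.get_image("top");cv2.imwrite("pics/t2.png",im2[:,:,::-1])
p,r=st()
plan(p,r,[.519,.237,.1],101.65,1)
h=hsv(im).astype(int);print([b for b in blobs(((h[...,0]<6)|(h[...,0]>174))&(h[...,1]>140)&(h[...,2]>90),4)])
h=hsv(im2).astype(int);print([b for b in blobs(((h[...,0]<6)|(h[...,0]>174))&(h[...,1]>140)&(h[...,2]>90),4)])
print(proj("top",[.5527,-.2266,.112]),proj("side",[.5527,-.2266,.112]))
a=cv2.resize(im2[180:300,400:520],None,fx=3.3,fy=4,interpolation=3);b=cv2.resize(im[200:380,190:370],None,fx=2.2,fy=480/180,interpolation=3)
cv2.imwrite("pics/c3.png",np.hstack([a,b])[:,:,::-1])
E
```

```text
t 6.4 p [0.5193 0.2361 0.2378] psi 101.52 tilt [ 0.0022 -0.0031] F [ 0.5  0.2 -0.2] w 0.0855 gf 0.0 q6 0.11
-->  [0.519, 0.237, 0.1] 101.65
{"dp":[0.002, -0.0, 0.172],"delta_rot":[0.0, 0.01, -0.01],"fingers":1}
{"dp":[0.001, -0.001, 0.173],"delta_rot":[0.01, 0.01, -0.0],"fingers":1}
{"dp":[0.002, 0.0, 0.172],"delta_rot":[0.0, 0.01, -0.01],"fingers":1}
{"dp":[0.001, -0.0, 0.172],"delta_rot":[0.01, 0.0, -0.0],"fingers":1}
[(np.int32(6), [395.3, 168.5], [395, 167, 2, 4]), (np.int32(17), [292.6, 289.2], [290, 288, 6, 4]), (np.int32(48), [362.3, 395.0], [358, 392, 9, 7])]
[(np.int32(9), [260.0, 158.0], [259, 157, 3, 3]), (np.int32(13), [463.4, 232.6], [462, 231, 4, 4]), (np.int32(12), [303.8, 247.3], [302, 246, 4, 4]), (np.int32(30), [255.4, 350.7], [253, 348, 6, 6])]
[462.62789977 232.58191454] [396.2382921  167.72395437]
```

View pics/c3.png

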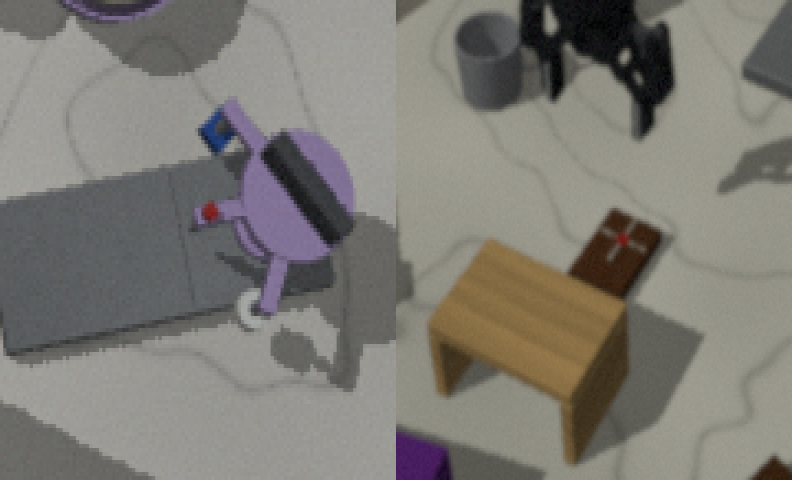

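Turret clicked: cap at top (463.4,232.6), where predicted (462.6,232.6). The board is undisturbed with its spot at side (292.6,289.2), and the gripper is above it. Descending.

Request:
servo_tool(moves=[{"dp": [0.002, 0, 0.172], "delta_rot": [0, 0, 0], "fingers": 1}, {"dp": [0.001, 0, 0.173], "delta_rot": [0.02, 0.03, 0], "fingers": 1}, {"dp": [0.002, 0, 0.172], "delta_rot": [0, 0, 0], "fingers": 1}, {"dp": [0.001, 0, 0.172], "delta_rot": [0, 0, 0], "fingers": 1}, {"dp": [0, 0, 0], "delta_rot": [0, 0, 0], "fingers": 1}])

```text
clock: 6.9
position: [0.5161, 0.2363, 0.0959]
ee_rot: [-0.003, 0.632, 0.775, -0.004]
contact_force: [-1.0, -0.5, -0.3]
width: 0.0859
gripper_force: 0.0
```

Request:
servo_tool(moves=[{"dp": [0, 0, 0.06], "delta_rot": [0, 0, 0], "fingers": 1}, {"dp": [0, 0, 0.06], "delta_rot": [0, 0, 0], "fingers": 1}, {"dp": [0, 0, 0], "delta_rot": [0, 0, 0], "fingers": 1}, {"dp": [0, 0, 0], "delta_rot": [0, 0, 0], "fingers": 1}, {"dp": [0, 0, 0], "delta_rot": [0, 0, 0], "fingers": 1}])

```text
clock: 7.4
position: [0.5194, 0.2383, 0.0767]
ee_rot: [0.0, 0.632, 0.775, 0.0]
contact_force: [-0.0, -0.1, -0.2]
width: 0.085
gripper_force: 0.0
```

```bash
python3 - <<'E'
from h import *
p,r=st()
E
```

```text
t 7.4 p [0.5194 0.2383 0.0767] psi 101.64 tilt [ 0.0012 -0.    ] F [-0.  -0.1 -0.2] w 0.085 gf 0.0 q6 0.11
```

Request:
servo_tool(moves=[{"dp": [0, 0, 0.018], "delta_rot": [0, 0, 0], "fingers": 0.8}, {"dp": [0, 0, 0], "delta_rot": [0, 0, 0], "fingers": 0.6}, {"dp": [0, 0, 0], "delta_rot": [0, 0, 0], "fingers": 0.3}, {"dp": [0, 0, 0], "delta_rot": [0, 0, 0], "fingers": 0.3}, {"dp": [0, 0, 0], "delta_rot": [0, 0, 0], "fingers": 0.3}], force=60)

```text
clock: 7.9
position: [0.5191, 0.2382, 0.0727]
ee_rot: [0.0, 0.632, 0.775, -0.0]
contact_force: [-0.8, 0.2, 6.3]
width: 0.0582
gripper_force: 65.8
```

```bash
python3 - <<'E'
from h import *
p,r=st()
u=np.array([.208,-.978]);q=[.519,.2375]+.11*u
p,r=plan(p,r,[*q,p[2]+.004],101.65,.3,.03)
E
```

```text
t 7.9 p [0.5191 0.2382 0.0727] psi 101.63 tilt [ 0.0002 -0.0003] F [-0.8  0.2  6.3] w 0.0582 gf 65.8 q6 0.11
-->  [np.float64(0.54188), np.float64(0.12991999999999998), np.float64(0.07672340179721485)] 101.65
{"dp":[-0.138, 0.001, -0.005],"delta_rot":[0.0, 0.0, -0.0],"fingers":0.3}
{"dp":[-0.139, 0.0, -0.005],"delta_rot":[0.0, 0.0, -0.0],"fingers":0.3}
{"dp":[-0.138, 0.001, -0.005],"delta_rot":[0.0, 0.0, -0.0],"fingers":0.3}
{"dp":[-0.138, 0.0, -0.005],"delta_rot":[0.0, 0.0, -0.0],"fingers":0.3}
```

Request:
servo_tool(moves=[{"dp": [-0.03, 0, -0.025], "delta_rot": [0, 0, 0], "fingers": 0.3}, {"dp": [-0.12, 0, -0.005], "delta_rot": [0, 0, 0], "fingers": 0.3}, {"dp": [-0.138, 0, 0], "delta_rot": [0, 0, 0], "fingers": 0.3}, {"dp": [-0.138, 0, 0], "delta_rot": [0, 0, 0], "fingers": 0.3}, {"dp": [-0.138, 0, 0], "delta_rot": [0, 0, 0], "fingers": 0.3}])

```text
clock: 8.4
position: [0.5412, 0.1263, 0.0778]
ee_rot: [-0.0, 0.632, 0.775, -0.001]
contact_force: [0.2, -0.4, -1.6]
width: 0.0581
gripper_force: 65.1
```

Request:
servo_tool(moves=[{"dp": [0, 0, 0], "delta_rot": [0, 0, 0], "fingers": 0.3}, {"dp": [0, 0, 0], "delta_rot": [0, 0, 0], "fingers": 0.3}])

```text
clock: 8.6
position: [0.5413, 0.1269, 0.0779]
ee_rot: [-0.001, 0.633, 0.775, -0.001]
contact_force: [-0.6, -0.8, -3.0]
width: 0.0583
gripper_force: 65.1
```

```bash
python3 - <<'E'
from h import *
im,d=imaging.get_image("side");im2,d2=imaging.get_image("top")
p,r=st()
a=cv2.resize(im2[190:310,240:400],None,fx=2.475,fy=3.3,interpolation=3);b=cv2.resize(im[150:330,190:390],None,fx=2,fy=2.2,interpolation=3)
cv2.imwrite("pics/c4.png",np.hstack([a,b])[:,:,::-1])
for n,i in(("side",im),("top",im2)):
    h=hsv(i).astype(int);print(n,"red",blobs(((h[...,0]<6)|(h[...,0]>174))&(h[...,1]>140)&(h[...,2]>90),4)); print("mint",blobs((h[...,0]>65)&(h[...,0]<95)&(h[...,1]>40)&(h[...,2]>80),15))
E
```

```text
t 8.7 p [0.5411 0.128  0.078 ] psi 101.63 tilt [-0.0015 -0.0003] F [ 0.6  0.4 -2. ] w 0.0582 gf 65.1 q6 -0.1
side red [(np.int32(7), [395.6, 168.4], [395, 167, 3, 4]), (np.int32(49), [362.3, 394.9], [358, 392, 10, 7])]
mint [(np.int32(83), [329.1, 159.1], [325, 151, 9, 16]), (np.int32(162), [287.5, 286.0], [282, 276, 15, 22]), (np.int32(163), [169.5, 301.5], [165, 291, 9, 23]), (np.int32(599), [287.4, 448.4], [272, 430, 35, 42])]
top red [(np.int32(9), [260.0, 158.0], [259, 157, 3, 3]), (np.int32(13), [463.4, 232.6], [462, 231, 4, 4])]
mint [(np.int32(909), [436.2, 158.5], [417, 139, 38, 37]), (np.int32(84), [231.4, 189.2], [226, 182, 12, 15]), (np.int32(95), [297.8, 246.6], [290, 243, 16, 8]), (np.int32(208), [186.6, 343.0], [175, 338, 24, 11])]
```

View pics/c4.png

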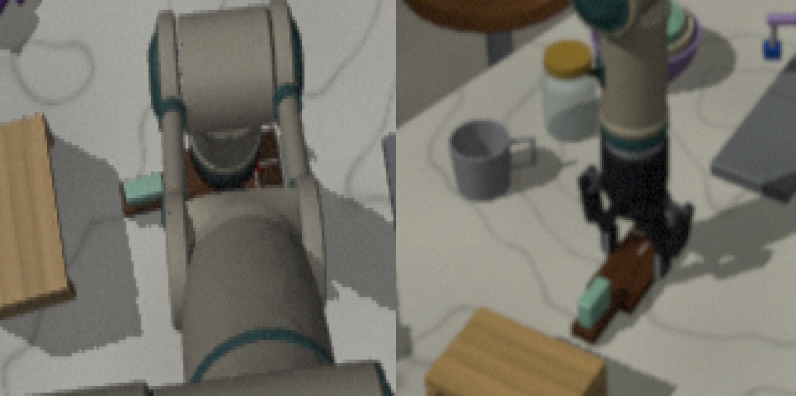

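Drawn clear of the riser: mint handle visible at crop (143,190) with the board in the gripper. Refining the tool place from the cap, and checking the handle position.

```bash
python3 - <<'E'
from h import *
print("cap",tri((463.4,232.6),(395.4,168.4)),"handle",tri((297.8,246.6),(287.5,284.0)))
p,r=st()
p,r=plan(p,r,[.541,.128,.15],101.65,.3)
plan(p,r,[.533,-.1225,.14],100.8,.3)
E
```

```text
cap (array([ 0.55494914, -0.22928979,  0.10735828]), np.float64(0.0028883597458515134)) handle (array([0.52363971, 0.21867524, 0.04453964]), np.float64(0.004691021327950088))
t 8.7 p [0.5411 0.128  0.078 ] psi 101.63 tilt [-0.0015 -0.0003] F [ 0.6  0.4 -2. ] w 0.0582 gf 65.1 q6 -0.1
-->  [0.541, 0.128, 0.15] 101.65
{"dp":[0.0, -0.001, -0.18],"delta_rot":[-0.01, 0.0, -0.0],"fingers":0.3}
{"dp":[0.0, -0.0, -0.18],"delta_rot":[-0.01, 0.0, -0.0],"fingers":0.3}
-->  [0.533, -0.1225, 0.14] 100.8
{"dp":[-0.203, -0.049, 0.008],"delta_rot":[0.0, 0.0, 0.02],"fingers":0.3}
{"dp":[-0.203, -0.048, 0.009],"delta_rot":[0.0, 0.0, 0.03],"fingers":0.3}
{"dp":[-0.204, -0.047, 0.008],"delta_rot":[0.0, 0.0, 0.02],"fingers":0.3}
{"dp":[-0.203, -0.048, 0.008],"delta_rot":[0.0, 0.0, 0.03],"fingers":0.3}
{"dp":[-0.204, -0.046, 0.009],"delta_rot":[0.0, 0.0, 0.02],"fingers":0.3}
{"dp":[-0.203, -0.047, 0.008],"delta_rot":[0.0, 0.0, 0.03],"fingers":0.3}
```

Request:
servo_tool(moves=[{"dp": [0, 0, -0.18], "delta_rot": [0, 0, 0], "fingers": 0.3}, {"dp": [0, 0, -0.18], "delta_rot": [0, 0, 0], "fingers": 0.3}, {"dp": [-0.203, -0.049, 0.008], "delta_rot": [0, 0, 0.02], "fingers": 0.3}, {"dp": [-0.203, -0.048, 0.009], "delta_rot": [0, 0, 0.03], "fingers": 0.3}, {"dp": [-0.204, -0.047, 0.008], "delta_rot": [0, 0, 0.02], "fingers": 0.3}])

```text
clock: 9.2
position: [0.5374, 0.0026, 0.1458]
ee_rot: [0.0, 0.633, 0.774, -0.0]
contact_force: [1.3, 0.5, -1.2]
width: 0.0582
gripper_force: 66.1
```

Request:
servo_tool(moves=[{"dp": [-0.203, -0.048, 0.008], "delta_rot": [0, 0, 0.03], "fingers": 0.3}, {"dp": [-0.204, -0.046, 0.009], "delta_rot": [0, 0, 0.02], "fingers": 0.3}, {"dp": [-0.203, -0.047, 0.008], "delta_rot": [0, 0, 0.03], "fingers": 0.3}, {"dp": [0, 0, 0], "delta_rot": [0, 0, 0], "fingers": 0.3}, {"dp": [0, 0, 0], "delta_rot": [0, 0, 0], "fingers": 0.3}])

```text
clock: 9.7
position: [0.5333, -0.1226, 0.1402]
ee_rot: [-0.001, 0.638, 0.77, -0.0]
contact_force: [-0.2, 0.2, -1.9]
width: 0.0583
gripper_force: 66.1
```

Request:
servo_tool(moves=[{"dp": [0, 0, 0], "delta_rot": [0, 0, 0], "fingers": 0.3}, {"dp": [0, 0, 0], "delta_rot": [0, 0, 0], "fingers": 0.3}])

```text
clock: 9.9
position: [0.5334, -0.1211, 0.1404]
ee_rot: [-0.0, 0.637, 0.771, -0.0]
contact_force: [0.3, 1.1, -2.1]
width: 0.0583
gripper_force: 66.1
```

```bash
python3 - <<'E'
from h import *
p,r=st()
plan(p,r,[.533,-.1225,.0965],100.8,.3,.02)
E
```

```text
t 9.9 p [ 0.5334 -0.1211  0.1404] psi 100.89 tilt [-0.0009  0.    ] F [ 0.3  1.1 -2.1] w 0.0583 gf 66.1 q6 -0.54
-->  [0.533, -0.1225, 0.0965] 100.8
{"dp":[-0.002, -0.001, 0.073],"delta_rot":[-0.0, -0.0, 0.01],"fingers":0.3}
{"dp":[-0.002, -0.001, 0.073],"delta_rot":[-0.0, -0.0, 0.0],"fingers":0.3}
{"dp":[-0.003, -0.001, 0.073],"delta_rot":[-0.01, -0.0, 0.01],"fingers":0.3}
```

Request:
servo_tool(moves=[{"dp": [-0.002, -0.001, 0.073], "delta_rot": [0, 0, 0.01], "fingers": 0.3}, {"dp": [-0.002, -0.001, 0.073], "delta_rot": [0, 0, 0], "fingers": 0.3}, {"dp": [-0.003, -0.001, 0.07], "delta_rot": [0, 0, 0], "fingers": 0.3}, {"dp": [0, 0, 0], "delta_rot": [0, 0, 0], "fingers": 0.3}, {"dp": [0, 0, 0], "delta_rot": [0, 0, 0], "fingers": 0.3}])

```text
clock: 10.4
position: [0.5332, -0.1233, 0.0973]
ee_rot: [-0.0, 0.637, 0.77, -0.0]
contact_force: [0.2, -0.8, -2.4]
width: 0.0583
gripper_force: 66.1
```

Request:
servo_tool(moves=[{"dp": [0, 0, 0.006], "delta_rot": [0, 0, 0], "fingers": 0.3}, {"dp": [0, 0, 0.005], "delta_rot": [0, 0, 0], "fingers": 0.3}, {"dp": [0, 0, 0], "delta_rot": [0, 0, 0], "fingers": 0.3}, {"dp": [0, 0, 0], "delta_rot": [0, 0, 0], "fingers": 0.3}])

```text
clock: 10.8
position: [0.5332, -0.1243, 0.0953]
ee_rot: [0.0, 0.638, 0.77, -0.0]
contact_force: [-0.0, -0.0, -1.7]
width: 0.0581
gripper_force: 66.1
```

Request:
servo_tool(moves=[{"dp": [0, 0, 0.006], "delta_rot": [0, 0, 0], "fingers": 0.3}, {"dp": [0, 0, 0.005], "delta_rot": [0, 0, 0], "fingers": 0.3}, {"dp": [0, 0, 0], "delta_rot": [0, 0, 0], "fingers": 0.3}, {"dp": [0, 0, 0], "delta_rot": [0, 0, 0], "fingers": 0.3}])

```text
clock: 11.2
position: [0.5332, -0.1243, 0.0928]
ee_rot: [0.0, 0.638, 0.77, -0.0]
contact_force: [0.7, -0.3, -2.0]
width: 0.0583
gripper_force: 66.2
```

Request:
servo_tool(moves=[{"dp": [0, 0, 0.006], "delta_rot": [0, 0, 0], "fingers": 0.3}, {"dp": [0, 0, 0], "delta_rot": [0, 0, 0], "fingers": 0.3}, {"dp": [0, 0, 0], "delta_rot": [0, 0, 0], "fingers": 0.3}])

```text
clock: 11.5
position: [0.5331, -0.1243, 0.0927]
ee_rot: [0.0, 0.638, 0.77, -0.0]
contact_force: [-2.1, -0.0, 6.6]
width: 0.0582
gripper_force: 67.1
```

Request:
servo_tool(moves=[{"dp": [0, 0, 0.005], "delta_rot": [0, 0, 0], "fingers": 0.3}, {"dp": [0, 0, 0], "delta_rot": [0, 0, 0], "fingers": 0.3}, {"dp": [0, 0, 0], "delta_rot": [0, 0, 0], "fingers": 0.3}])

```text
clock: 11.8
position: [0.5331, -0.1243, 0.0927]
ee_rot: [0.0, 0.638, 0.77, -0.0]
contact_force: [-3.2, 1.4, 13.2]
width: 0.058
gripper_force: 67.9
```

Request:
servo_tool(moves=[{"dp": [0, 0, -0.005], "delta_rot": [0, 0, 0], "fingers": 0.8}, {"dp": [0, 0, 0], "delta_rot": [0, 0, 0], "fingers": 1}, {"dp": [0, 0, 0], "delta_rot": [0, 0, 0], "fingers": 1}, {"dp": [0, 0, -0.1], "delta_rot": [0, 0, 0], "fingers": 1}, {"dp": [0, 0, -0.2], "delta_rot": [0, 0, 0], "fingers": 1}])

```text
clock: 12.3
position: [0.5311, -0.1236, 0.1491]
ee_rot: [-0.004, 0.638, 0.77, -0.002]
contact_force: [0.4, -0.1, -0.3]
width: 0.0851
gripper_force: 0.0
```

Request:
servo_tool(moves=[{"dp": [0, 0, -0.2], "delta_rot": [0, 0, 0], "fingers": 1}, {"dp": [0.22, 0, -0.1], "delta_rot": [0, 0, 0], "fingers": 1}, {"dp": [0.22, 0, 0], "delta_rot": [0, 0, 0], "fingers": 1}, {"dp": [0, 0, 0], "delta_rot": [0, 0, 0], "fingers": 0.6}, {"dp": [0, 0, 0], "delta_rot": [0, 0, 0], "fingers": 0.6}])

```text
clock: 12.8
position: [0.5166, -0.037, 0.2115]
ee_rot: [0.0, 0.637, 0.771, -0.001]
contact_force: [0.7, 0.4, -0.3]
width: 0.0591
gripper_force: 0.0
```

```bash
cat > m.py <<'E'
from h import *
def look(tag):
    out={}
    for n in("side","top"):
        i,d=imaging.get_image(n); out[n]=i; cv2.imwrite(f"pics/{n}_{tag}.png",i[:,:,::-1])
        h=hsv(i).astype(int)
        m=((h[...,0]<7)|(h[...,0]>173))&(h[...,1]>120)&(h[...,2]>70)
        print(n,"red",[b for b in blobs(m,3) if b[1][1]<300 and b[1][0]>280])
        mm=(h[...,0]>65)&(h[...,0]<95)&(h[...,1]>40)&(h[...,2]>80); print("mint",[b for b in blobs(mm,15) if b[1][1]<290 and b[1][0]>250])
    return out
E
python3 - <<'E'
from m import *
o=look("b"); st()
a=cv2.resize(o["top"][170:290,340:520],None,fx=2.2,fy=4,interpolation=3);b=cv2.resize(o["side"][120:300,300:480],None,fx=2.2,fy=480/180,interpolation=3)
cv2.imwrite("pics/c5.png",np.hstack([a,b])[:,:,::-1])
E
```

```text
side red [(np.int32(3), [396.3, 168.7], [396, 168, 2, 2]), (np.int32(15), [382.7, 205.1], [380, 204, 6, 3])]
mint [(np.int32(674), [314.3, 159.0], [296, 148, 38, 24]), (np.int32(135), [359.6, 227.3], [354, 219, 14, 19])]
top red [(np.int32(15), [463.4, 232.6], [462, 231, 4, 4]), (np.int32(16), [432.0, 242.5], [430, 241, 5, 4])]
mint [(np.int32(905), [436.2, 158.5], [417, 139, 38, 37])]
t 12.9 p [ 0.517  -0.0383  0.2112] psi 100.71 tilt [-0.0009 -0.0011] F [-0.6 -0.2 -0.4] w 0.0514 gf 0.0 q6 -0.39
```

View pics/c5.png

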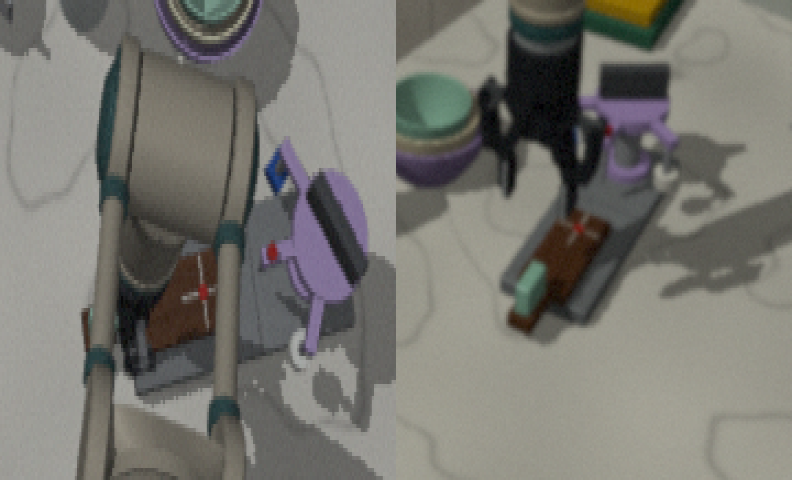

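```bash
python3 - <<'E'
from h import *
print(tri((432,242.5),(382.7,205.1)))
P0=np.array([.5667,-.3003]);b=math.radians(100.8);ex=np.array([math.cos(b),math.sin(b)]);ey=np.array([-ex[1],ex[0]])
for n,m,c in(("top",(432,242.5),(463.4,232.6)),("side",(382.7,205.1),(395.8,168.5))):
    M=onz(n,m,.036)[:2];print(n,"mark",M.round(4),"press",((M-P0)@ex).round(4),((M-P0)@ey).round(4))
    for z in(.106,.110,.114):
        C=onz(n,c,z)[:2]; print(z,"cap",C.round(4),"press",((C-P0)@ex).round(4),((C-P0)@ey).round(4))
# bed borders by each camera, via contour rays at z=.02 from first pictures
for n in("top","side"):
    I=cv2.imread(f"pics/{n}0.png");D=np.load(f"{n}0.npy");P=cloud(n,D);h=hsv(I[:,:,::-1])
    X,Y,Z=P[...,0],P[...,1],P[...,2]
    m=(X>.4)&(X<.72)&(Y>-.45)&(Y<.05)&(Z>.012)&(Z<.03)&(h[...,1]<60)&(h[...,2]<130)
    l,s=cv2.connectedComponentsWithStats(m.astype(np.uint8))[1:3];l=l==1+s[1:,4].argmax()
    v,u=np.nonzero(l);q=np.array([onz(n,a,.02)[:2] for a in zip(u,v)])
    x=(q-P0)@ex;y=(q-P0)@ey
    e=[np.percentile(y[(x>k)&(x<k+.02)],[1,99]).mean() for k in(.11,.14,.17,.2)]
    print(n,"bed mid y",np.round(e,4),"xend",np.percentile(x,99.7).round(4), "xstart",np.percentile(x,.3).round(4))
E
```

```text
(array([ 0.54029685, -0.16012203,  0.03525266]), np.float64(0.001559521297311097))
top mark [ 0.5395 -0.1603] press 0.1426 0.0005
0.106 cap [ 0.554  -0.2304] press 0.0711 -0.0006
0.11 cap [ 0.5531 -0.2292] press 0.0724 0.0
0.114 cap [ 0.5522 -0.2281] press 0.0736 0.0007
side mark [ 0.5405 -0.1589] press 0.1438 -0.0007
0.106 cap [ 0.5563 -0.2307] press 0.0703 -0.0028
0.11 cap [ 0.5531 -0.2255] press 0.076 -0.0007
0.114 cap [ 0.5499 -0.2202] press 0.0818 0.0015
top bed mid y [0.0008 0.0007 0.0004 0.0006] xend 0.2383 xstart -0.0476Traceback (most recent call last):
  File "<stdin>", line 14, in <module>
  File "h.py", line 8, in onz
    o,d=ray(n,uv); return o+d*(z-o[2])/d[2]
        ~~~^^^^^^
  File "h.py", line 6, in ray
    K,R,t=cal(n); d=R.T@np.linalg.inv(K)@np.array([uv[0],uv[1],1.]); return -R.T@t,d
          ~~~^^^
  File "h.py", line 4, in cal
    c=imaging.calibration(n); return c["intrinsics"],c["R"],c["t"]
ValueError: time passes only in moves, steps and waits
```

```bash
python3 - <<'E'
from h import *
p,r=st()
plan(p,r,[.5159,-.0339,.1165],100.8,.6,.025)
E
```

```text
t 12.9 p [ 0.517  -0.0383  0.2112] psi 100.71 tilt [-0.0009 -0.0011] F [-0.6 -0.2 -0.4] w 0.0514 gf 0.0 q6 -0.39
-->  [0.5159, -0.0339, 0.1165] 100.8
{"dp":[0.006, -0.0, 0.118],"delta_rot":[-0.0, 0.0, -0.0],"fingers":0.6}
{"dp":[0.006, -0.0, 0.119],"delta_rot":[-0.0, 0.0, -0.0],"fingers":0.6}
{"dp":[0.005, -0.001, 0.118],"delta_rot":[-0.01, 0.0, -0.01],"fingers":0.6}
{"dp":[0.006, 0.0, 0.118],"delta_rot":[-0.0, 0.01, -0.0],"fingers":0.6}
```

Request:
servo_tool(moves=[{"dp": [0.006, 0, 0.118], "delta_rot": [0, 0, 0], "fingers": 0.6}, {"dp": [0.006, 0, 0.119], "delta_rot": [0, 0, 0], "fingers": 0.6}, {"dp": [0.005, 0, 0.118], "delta_rot": [0, 0, -0.01], "fingers": 0.6}, {"dp": [0.006, 0, 0.1], "delta_rot": [0, 0, 0], "fingers": 0.6}, {"dp": [0, 0, 0], "delta_rot": [0, 0, 0], "fingers": 0.6}])

```text
clock: 13.4
position: [0.5142, -0.0341, 0.1176]
ee_rot: [-0.003, 0.638, 0.77, -0.002]
contact_force: [-0.3, 0.3, -0.0]
width: 0.0511
gripper_force: 0.0
```

Request:
servo_tool(moves=[{"dp": [0, 0, 0], "delta_rot": [0, 0, 0], "fingers": 0.6}, {"dp": [0, 0, 0], "delta_rot": [0, 0, 0], "fingers": 0.6}, {"dp": [0, 0, 0], "delta_rot": [0, 0, 0], "fingers": 0.6}])

```text
clock: 13.7
position: [0.5168, -0.0337, 0.1217]
ee_rot: [0.001, 0.638, 0.77, 0.0]
contact_force: [0.2, -0.2, 0.8]
width: 0.0515
gripper_force: 0.0
```

```bash
python3 - <<'E'
from h import *
p,r=st()
plan(p,r,[.5159,-.0339,.116],100.8,.4,.025)
E
```

```text
t 13.7 p [ 0.5168 -0.0337  0.1217] psi 100.75 tilt [ 0.0018 -0.0011] F [ 0.2 -0.2  0.8] w 0.0515 gf 0.0 q6 -0.39
-->  [0.5159, -0.0339, 0.116] 100.8
{"dp":[-0.0, -0.004, 0.028],"delta_rot":[0.02, 0.01, -0.01],"fingers":0.4}
```

Request:
servo_tool(moves=[{"dp": [0, -0.004, 0.028], "delta_rot": [0, 0, 0], "fingers": 0.4}, {"dp": [0, 0, 0], "delta_rot": [0, 0, 0], "fingers": 0.3}, {"dp": [0, 0, 0], "delta_rot": [0, 0, 0], "fingers": 0.1}, {"dp": [0, 0, 0], "delta_rot": [0, 0, 0], "fingers": 0.1}, {"dp": [0, 0, 0], "delta_rot": [0, 0, 0], "fingers": 0.1}], force=25)

```text
clock: 14.2
position: [0.5151, -0.0333, 0.1151]
ee_rot: [-0.0, 0.638, 0.77, -0.0]
contact_force: [-0.8, -0.8, 0.3]
width: 0.0176
gripper_force: 27.7
```

```bash
python3 - <<'E'
from m import *
look("c");p,r=st()
ex=np.array([math.cos(math.radians(100.8)),math.sin(math.radians(100.8))])
q=p[:2]-.068*ex
plan(p,r,[*q,p[2]],100.8,.1,.016)
E
```

```text
side red [(np.int32(10), [395.8, 168.5], [395, 167, 3, 4])]
mint [(np.int32(676), [314.3, 158.9], [296, 148, 38, 24]), (np.int32(108), [358.7, 228.9], [355, 220, 9, 18])]
top red [(np.int32(15), [463.4, 232.6], [462, 231, 4, 4])]
mint [(np.int32(929), [436.1, 158.4], [417, 139, 38, 37])]
t 14.3 p [ 0.5151 -0.0334  0.1151] psi 100.77 tilt [-0.0005 -0.0005] F [0.4 0.1 0.8] w 0.0176 gf 27.8 q6 -0.39
-->  [np.float64(0.5278507440793722), np.float64(-0.10017140039112726), np.float64(0.11508273987619769)] 100.8
{"dp":[-0.068, 0.0, 0.0],"delta_rot":[-0.0, 0.0, -0.0],"fingers":0.1}
{"dp":[-0.068, 0.0, 0.0],"delta_rot":[-0.0, 0.0, -0.0],"fingers":0.1}
{"dp":[-0.068, 0.0, 0.0],"delta_rot":[-0.0, 0.0, -0.0],"fingers":0.1}
{"dp":[-0.068, 0.0, 0.0],"delta_rot":[-0.0, 0.0, -0.0],"fingers":0.1}
{"dp":[-0.068, 0.0, 0.0],"delta_rot":[-0.01, 0.0, -0.01],"fingers":0.1}
```

Request:
servo_tool(moves=[{"dp": [0, 0, 0.003], "delta_rot": [0, 0, 0], "fingers": 0.1}, {"dp": [-0.015, 0, 0], "delta_rot": [0, 0, 0], "fingers": 0.1}, {"dp": [-0.03, 0, 0], "delta_rot": [0, 0, 0], "fingers": 0.1}, {"dp": [-0.035, 0, 0], "delta_rot": [0, 0, 0], "fingers": 0.1}, {"dp": [-0.035, 0, 0], "delta_rot": [0, 0, 0], "fingers": 0.1}])

```text
clock: 14.8
position: [0.5196, -0.0554, 0.115]
ee_rot: [-0.0, 0.638, 0.77, 0.0]
contact_force: [-0.1, 3.8, 5.9]
width: 0.0173
gripper_force: 28.4
```

Request:
servo_tool(moves=[{"dp": [-0.035, 0, 0], "delta_rot": [0, 0, 0], "fingers": 0.1}, {"dp": [-0.035, 0, 0], "delta_rot": [0, 0, 0], "fingers": 0.1}, {"dp": [-0.035, 0, 0], "delta_rot": [0, 0, 0], "fingers": 0.1}, {"dp": [-0.035, 0, 0], "delta_rot": [0, 0, 0], "fingers": 0.1}, {"dp": [-0.035, 0, 0], "delta_rot": [0, 0, 0], "fingers": 0.1}])

```text
clock: 15.3
position: [0.5261, -0.0899, 0.1151]
ee_rot: [-0.0, 0.638, 0.77, 0.0]
contact_force: [0.0, 3.7, 5.4]
width: 0.0177
gripper_force: 28.4
```

Request:
servo_tool(moves=[{"dp": [-0.025, 0, 0], "delta_rot": [0, 0, 0], "fingers": 0.1}, {"dp": [-0.015, 0, 0], "delta_rot": [0, 0, 0], "fingers": 0.1}, {"dp": [0, 0, 0], "delta_rot": [0, 0, 0], "fingers": 0.1}, {"dp": [0, 0, 0], "delta_rot": [0, 0, 0], "fingers": 0.1}, {"dp": [0, 0, 0], "delta_rot": [0, 0, 0], "fingers": 0.1}])

```text
clock: 15.8
position: [0.5278, -0.0982, 0.1151]
ee_rot: [0.0, 0.638, 0.77, -0.0]
contact_force: [0.3, 0.5, 4.4]
width: 0.0176
gripper_force: 28.3
```

```bash
python3 - <<'E'
from m import *
o=look("d");st()
a=cv2.resize(o["top"][200:280,400:520],None,fx=3.3,fy=5,interpolation=3);b=cv2.resize(o["side"][130:230,340:440],None,fx=4,fy=4,interpolation=3)
cv2.imwrite("pics/c6.png",np.hstack([a,b])[:,:,::-1])
E
```

```text
side red [(np.int32(12), [395.5, 168.5], [394, 167, 4, 4])]
mint [(np.int32(670), [314.2, 158.9], [296, 148, 38, 24]), (np.int32(102), [370.6, 214.0], [367, 206, 9, 17])]
top red []
mint [(np.int32(914), [436.2, 158.5], [417, 139, 38, 37])]
t 15.9 p [ 0.5278 -0.0982  0.115 ] psi 100.76 tilt [ 0.0004 -0.0006] F [-0.4  1.1  5.1] w 0.0178 gf 28.3 q6 -0.5
```

View pics/c6.png

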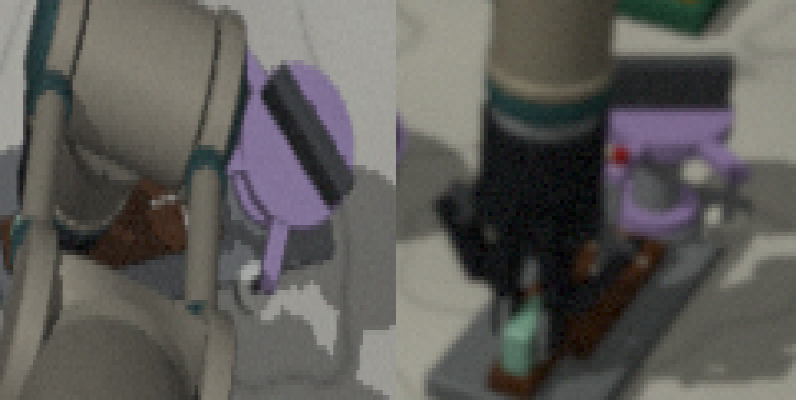

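Request:
servo_tool(moves=[{"dp": [-0.007, 0, 0], "delta_rot": [0, 0, 0], "fingers": 0.1}, {"dp": [0, 0, 0], "delta_rot": [0, 0, 0], "fingers": 0.1}, {"dp": [0, 0, -0.003], "delta_rot": [0, 0, 0], "fingers": 0.1}, {"dp": [0, 0, 0], "delta_rot": [0, 0, 0], "fingers": 0.4}, {"dp": [0, 0, 0], "delta_rot": [0, 0, 0], "fingers": 0.5}])

```text
clock: 16.4
position: [0.5277, -0.0998, 0.1148]
ee_rot: [-0.0, 0.638, 0.77, -0.001]
contact_force: [0.4, 0.1, 0.3]
width: 0.0426
gripper_force: 0.0
```

Request:
servo_tool(moves=[{"dp": [0, 0, 0], "delta_rot": [0, 0, 0], "fingers": 0.6}, {"dp": [0, 0, -0.1], "delta_rot": [0, 0, 0], "fingers": 0.6}, {"dp": [0, 0, -0.2], "delta_rot": [0, 0, 0], "fingers": 0.6}, {"dp": [0, 0, -0.2], "delta_rot": [0, 0, 0], "fingers": 0.6}, {"dp": [0.2, 0, 0], "delta_rot": [0, 0, 0], "fingers": 0.6}])

```text
clock: 16.9
position: [0.5252, -0.0641, 0.2205]
ee_rot: [0.007, 0.639, 0.769, 0.002]
contact_force: [1.8, 1.2, -0.2]
width: 0.0515
gripper_force: 0.0
```

Request:
servo_tool(moves=[{"dp": [0.24, 0, 0], "delta_rot": [0, 0, 0], "fingers": 0.6}, {"dp": [0.24, 0, 0], "delta_rot": [0, 0, 0], "fingers": 0.6}, {"dp": [0.24, 0, 0], "delta_rot": [0, 0, 0], "fingers": 0.6}, {"dp": [0.2, 0, 0], "delta_rot": [0, 0, 0], "fingers": 0.6}, {"dp": [0, 0, 0], "delta_rot": [0, 0, 0], "fingers": 0.6}])

```text
clock: 17.4
position: [0.4844, 0.1244, 0.2149]
ee_rot: [-0.001, 0.636, 0.772, 0.0]
contact_force: [0.5, -0.9, 0.5]
width: 0.0513
gripper_force: 0.0
```

```bash
python3 - <<'E'
from m import *
o=look("e");st()
a=cv2.resize(o["top"][205:275,385:505],None,fx=3.3,fy=6,interpolation=3);b=cv2.resize(o["side"][140:220,350:430],None,fx=5,fy=5.25,interpolation=3)
cv2.imwrite("pics/c7.png",np.hstack([a,b])[:,:,::-1])
print(proj("top",[.5527,-.2266,.036]),proj("side",[.5527,-.2266,.036]))
E
```

```text
side red [(np.int32(8), [395.2, 168.4], [394, 167, 3, 4]), (np.int32(16), [393.2, 191.9], [391, 190, 5, 5])]
mint [(np.int32(282), [305.3, 159.7], [296, 148, 17, 24]), (np.int32(126), [372.0, 212.5], [367, 204, 13, 19])]
top red [(np.int32(15), [463.3, 232.3], [462, 230, 4, 5]), (np.int32(16), [455.4, 238.8], [454, 237, 4, 5])]
mint [(np.int32(878), [436.4, 158.7], [417, 139, 38, 37]), (np.int32(110), [412.1, 245.1], [404, 241, 17, 9])]
t 17.5 p [0.4857 0.121  0.2149] psi 100.92 tilt [-0.0004 -0.0013] F [0.  0.2 0.3] w 0.0516 gf 0.0 q6 -0.08
[455.28782253 238.1787008 ] [393.72476783 191.69296945]
```

View pics/c7.png

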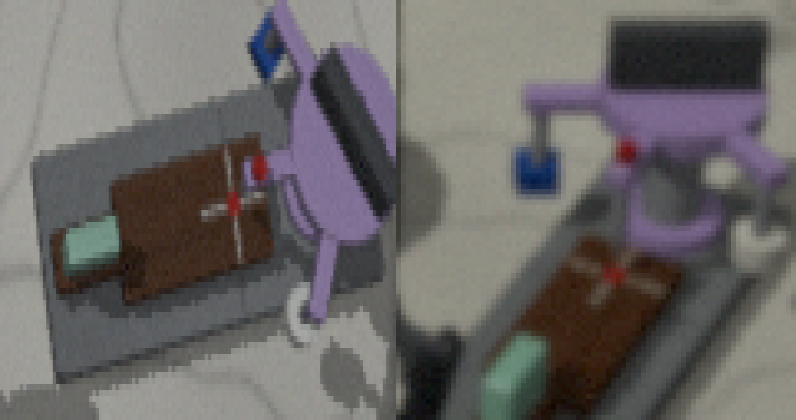

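The red spot is at top (455.4,238.8) and side (393.2,191.9). The tool place projects to (455.3,238.2) and (393.7,191.7), so they agree within about 1.5 mm. The board lies flat on the bed and the gripper is clear, so I'm handing in.

```bash
python3 -c "
from rig import manip
print(manip.sign_off())"
```

```text
the job is handed in; nothing more can be done
None
```

I turned the turret one click to the spike, drew the board out and put it down on the bed, then slid it by its mint handle until the red spot was under the spike's point to within about 1.5 mm in both camera views; handed in at about 17.5 s, no verdict returned.

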